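# Find the loose clamp bolt on the pressure tester and hold that lid open

### The arm

A 7-joint arm with a two-finger parallel gripper is mounted at the origin on the work surface. World frame = base frame: x ahead of the robot, y to its left, z up, the work surface at z = 0. Lengths are in m, angles in rad, forces in N, time in s.
With the tool pointing down it reaches from about 0.4 to 0.9 m from the base axis. Payload 5.5 kg.
Tool frame: the origin (TCP) lies between the finger pads; the fingertips stand 14 mm ahead of it and the grasp point (between the pads) lies 5 mm behind it; z points along the fingers, y is the direction in which the jaws open and shut (so a half turn about z gives the same grasp; the last joint's range is limited). The gripper opens to 85 mm and grips with 20 to 120 N. Pads are 22 mm wide; open, the fingers measure 114 mm over their backs; the gripper's body (76 mm by 85 mm) begins 54 mm behind the grasp point. The pads swing forward as they close: fully open they stand 13 mm farther back than shut.
Start: joints at [1.461, 0.501, -0.427, 1.55, 0.221, 1.138, -0.21], TCP at [0.237, -0.605, 0.245] pointing down, gripper open.
Joint ranges: [-2.88, 2.88], [-0.31, 2.03], [-1.54, 1.56], [0.2, 2.42], [-1.41, 4.55], [0.19, 2.02], [-2.57, 2.57]. Speed limits (rad/s): [2.57, 2.57, 3.14, 3.14, 3.14, 3.14, 3.14].

### API

Orientations are given as a unit quaternion [x, y, z, w].
In Python, from station import r gives the robot as it stands.
- The arm moves only by the tool send_rows, never from a script. Its arguments are lists of equal length, an entry for each row: "angular": the turn, a rotation vector about the tool's x, y, z in degrees, a list of three; "dp": the shift along the tool's x, y, z in mm, a list of three; "gripper": the opening, from 0 (shut) to 1 (fully open). In form: {"angular": [[rx, ry, rz], ...], "dp": [[x, y, z], ...], "gripper": [gripper, ...]}. A call has exactly 8 rows; each row is the pose to reach, as a shift and turn from the pose commanded when the call began, along the tool's axes at that moment; what a row does not reach only later rows make up. A row lasts 1/8 s, in which the tool goes at most 62.5 mm and 10.7 degrees, less where a joint would pass 70% of its speed; a pose out of reach is approached as far as the arm can. A call with a gripper value outside its range is refused whole. The fingers move at their own pace and stop on an object; "squeeze" is the grip in N (left out, the last holds). Time passes only in rows, so rows that repeat a pose let the fingers close, or fill a call up. It gives the time, the measured TCP pose, the force and the opening at its end, in the units of the state.
- r.state(): the state, without advancing time (a new reading comes with each control period).
- r.capture(name): name is "scene" or "top" or "wrist"; returns a dict with "image" (400x640x3 uint8, red, green, blue), "K" (3x3 intrinsics, pixels), "view" (4x4, takes a point from world to camera coordinates). Camera axes: x right, y down, z forward; pixel columns grow to the right and rows downward; lengths in m; the calibration is good to about 2 mm. A picture is of the moment at which its call begins. There is no depth.
- r.finish_job(): hands the job in, once; it reports no verdict.
The state is a dict: "t": time; "qpos": joint angles; "qd": joint speeds; "tau": joint torques, N m; "position": TCP position; "eef_rot": TCP orientation; "contact_force": force on the tool from outside, world axes, zero at the start; "torque": the same for the moment, N m; "finger_gap": finger opening in m.
Only numpy, scipy, OpenCV 4.12 (cv2) and the standard library are available. Lean on these libraries where they do the work, as an engineer would, in place of code of your own. Each camera call takes 0.05 s, during which the arm holds its last target.

### The job

One of the three chambers of the watch pressure tester leaks because its lid bolt is loose: tap the bolt heads from above, not hard, until you find the one that sinks. Then take that lid, and no other, by its bar handle and lift it about half-way open (some 45 degrees), and finish still holding it there so that I can wipe the seal: do not let go. Leave the other things on the bench where they are.

Things in the scene. Friction and masses are not known exactly. Their poses are not given: they have to be found in the camera images.
- tester: the pressure-test bench, fixed: a dark grey base plate 420 mm wide and 250 mm deep (top at height 16 mm) with three round aluminium test chambers in a row 130 mm apart, each with a hinged lid, a bolt post in front and a gauge behind. Origin: on the table under the middle chamber. Its x axis points from the bolts (front, robot side) to the hinges (back), its y axis along the row towards the left chamber, z up.
- bolt_left_top (a point): centre of the flat top of the left (+y of the tester) chamber's bolt: a knurled dark steel head 24 mm across, standing 12 mm out of a fixed collar 32 mm across on the lid's front ear; top about 117 mm above the table. All three heads stand equally high at the start, tight or loose. z axis along the bolt, out of the head.
- bolt_left (a joint): how far the left (+y of the tester) bolt has sunk into its collar, m: 0 at the start. A tight bolt is rigid (gives under 1 mm). The loose one sinks 6 mm when pushed with about 3 N, then stops hard, and stays down. A bolt is captive in its lid and travels with it.
- handle_left (a point): centre of the left (+y of the tester) lid's handle: a round dark steel bar 10 mm thick, parallel to the hinge (along the tester's y), 58 mm free between its two upright legs, its centre 35 mm above the lid and 130 mm above the table when shut. x, y, z axes as the lid's own, those of the tester when shut.
- hinge_left (a point): a point on the left (+y of the tester) lid's hinge axis, which runs along the tester's y, 89 mm above the table; the handle's centre lies 60 mm in front of it and 41 mm higher when the lid is shut.
- lid_left (a joint): opening angle of the left (+y of the tester) lid, rad: 0 shut, stop at 1.25; the front rises and swings up and back. The lid (96 mm disc with an ear, 0.35 to 0.55 kg with its bolt) turns freely and falls shut from any angle when let go. With a tight bolt it cannot be opened.
- bolt_mid_top (a point): centre of the flat top of the middle chamber's bolt: a knurled dark steel head 24 mm across, standing 12 mm out of a fixed collar 32 mm across on the lid's front ear; top about 117 mm above the table. All three heads stand equally high at the start, tight or loose. z axis along the bolt, out of the head.
- bolt_mid (a joint): how far the middle bolt has sunk into its collar, m: 0 at the start. A tight bolt is rigid (gives under 1 mm). The loose one sinks 6 mm when pushed with about 3 N, then stops hard, and stays down. A bolt is captive in its lid and travels with it.
- handle_mid (a point): centre of the middle lid's handle: a round dark steel bar 10 mm thick, parallel to the hinge (along the tester's y), 58 mm free between its two upright legs, its centre 35 mm above the lid and 130 mm above the table when shut. x, y, z axes as the lid's own, those of the tester when shut.
- hinge_mid (a point): a point on the middle lid's hinge axis, which runs along the tester's y, 89 mm above the table; the handle's centre lies 60 mm in front of it and 41 mm higher when the lid is shut.
- lid_mid (a joint): opening angle of the middle lid, rad: 0 shut, stop at 1.25; the front rises and swings up and back. The lid (96 mm disc with an ear, 0.35 to 0.55 kg with its bolt) turns freely and falls shut from any angle when let go. With a tight bolt it cannot be opened.
- bolt_right_top (a point): centre of the flat top of the right (-y of the tester) chamber's bolt: a knurled dark steel head 24 mm across, standing 12 mm out of a fixed collar 32 mm across on the lid's front ear; top about 117 mm above the table. All three heads stand equally high at the start, tight or loose. z axis along the bolt, out of the head.
- bolt_right (a joint): how far the right (-y of the tester) bolt has sunk into its collar, m: 0 at the start. A tight bolt is rigid (gives under 1 mm). The loose one sinks 6 mm when pushed with about 3 N, then stops hard, and stays down. A bolt is captive in its lid and travels with it.
- handle_right (a point): centre of the right (-y of the tester) lid's handle: a round dark steel bar 10 mm thick, parallel to the hinge (along the tester's y), 58 mm free between its two upright legs, its centre 35 mm above the lid and 130 mm above the table when shut. x, y, z axes as the lid's own, those of the tester when shut.
- hinge_right (a point): a point on the right (-y of the tester) lid's hinge axis, which runs along the tester's y, 89 mm above the table; the handle's centre lies 60 mm in front of it and 41 mm higher when the lid is shut.
- lid_right (a joint): opening angle of the right (-y of the tester) lid, rad: 0 shut, stop at 1.25; the front rises and swings up and back. The lid (96 mm disc with an ear, 0.35 to 0.55 kg with its bolt) turns freely and falls shut from any angle when let go. With a tight bolt it cannot be opened.
- grease_pot: bystander: small white plastic grease pot, 35 mm across, 24 mm tall, on the tester's base between two bolt posts. Origin: middle of its underside.
- loupe: bystander: black eye loupe, 37 mm across, 30 mm tall, on the tester's base between the other two posts. Origin: middle of its underside.
- case_holder: bystander: cream plastic watch-case vice with four white pins, 95 x 64 x 42 mm, on the table to the right of the tester. Origin: middle of its underside.
- case_opener: bystander: dark grey plastic case opener, 80 x 42 x 18 mm, on the table behind the tester. Origin: middle of its underside.
- screwdriver: bystander: screwdriver, 140 mm long, on the table to the right of the tester. Origin: middle of its underside.
- watch: bystander: steel wrist watch laid out flat, 160 x 40 x 11 mm, on the table to the left of the tester. Origin: middle of its underside.
- swab_box: bystander: clear open box of cotton swabs, 75 x 55 x 70 mm, on the table to the left of the tester. Origin: middle of its underside.

How it is judged:
On the way, in this order (a step that is already met when the one before it is completed fails the run):
1. the loose bolt has been tapped and has sunk, all lids still shut (value of joint any of bolt_left, bolt_mid, bolt_right above 0.003 m and value of joint each of lid_left, lid_mid, lid_right below 0.1 rad), for 0.1 s.
2. the lid of the loose bolt is lifted open (((value of joint bolt_left above 0.003 m and value of joint lid_left above 0.6 rad) or (value of joint bolt_mid above 0.003 m and value of joint lid_mid above 0.6 rad) or (value of joint bolt_right above 0.003 m and value of joint lid_right above 0.6 rad))), for 0.2 s.
At the end, for the whole second after the job is handed in: The lid whose bolt sank (by more than 3 mm) is open by more than 0.6 rad (34 degrees), held still (under 0.1 rad/s) by the fingers (contact over 0.5 N; it falls shut by itself), and the other two lids are shut (under 0.1 rad) (((value of joint bolt_left above 0.003 m and value of joint lid_left above 0.6 rad and contact force between the fingers and lid_left above 0.5 N and velocity of joint lid_left between -0.1 and 0.1 rad/s and value of joint each of lid_mid, lid_right below 0.1 rad) or (value of joint bolt_mid above 0.003 m and value of joint lid_mid above 0.6 rad and contact force between the fingers and lid_mid above 0.5 N and velocity of joint lid_mid between -0.1 and 0.1 rad/s and value of joint each of lid_left, lid_right below 0.1 rad) or (value of joint bolt_right above 0.003 m and value of joint lid_right above 0.6 rad and contact force between the fingers and lid_right above 0.5 N and velocity of joint lid_right between -0.1 and 0.1 rad/s and value of joint each of lid_left, lid_mid below 0.1 rad))); the arm keeps its last pose, push and grip.
It fails at once if a lid is opened whose bolt has not been tapped down ((value of joint lid_left above 0.1 rad and value of joint bolt_left below 0.003 m) or (value of joint lid_mid above 0.1 rad and value of joint bolt_mid below 0.003 m) or (value of joint lid_right above 0.1 rad and value of joint bolt_right below 0.003 m)).
It fails at once if a bolt is struck hard (over 60 N) (contact force between any of the arm, the fingers and bolt_left above 60 N or contact force between any of the arm, the fingers and bolt_mid above 60 N or contact force between any of the arm, the fingers and bolt_right above 60 N).
It fails at once if a bystander is moved by more than 30 mm (distance of any of grease_pot, loupe, case_holder, case_opener, screwdriver, watch, swab_box from where it was at the start of the episode above 0.03 m).
It also fails if it takes over 43 s, if anything falls off the work surface, if the arm or the gripper's body presses on something with over 40 N, if the wrist force passes 120 N, or if a joint passes its speed limit or range.

## Working session

There is one attempt and no reset: what is moved stays moved. The work goes in short steps, Python scripts to look and compute and a tool call to move; the robot and the scene stay as the last step left them, time stands still between calls to the robot, and variables do not carry over. Pictures are saved under pics/ and viewed, and the job is handed in when it is done.

Besides the shell and the picture viewer there is one more tool, called as a command line: name --argument value ..., lists and objects as JSON in quotes. send_rows: Moves the arm, as the interface text tells. Its arguments: {"type":"object","properties":{"angular":{"type":"array"},"dp":{"type":"array"},"gripper":{"type":"array"},"squeeze":{"type":"number"}},"required":["angular","dp","gripper"]}

```bash
mkdir -p pics; ls
python3 - <<'E'
from station import r
import cv2
s=r.state(); print({k:s[k] for k in ('t','position','eef_rot','contact_force','finger_gap')})
for n in ('scene','top'):
    c=r.capture(n); cv2.imwrite(f'pics/{n}0.png',c['image'][:,:,::-1]); print(n,c['K'],c['view'])
E
```

```text
pics
{'t': 0.0, 'position': array([ 0.23645322, -0.60478106,  0.24427088]), 'eef_rot': array([ 9.82673202e-01,  1.85344285e-01, -1.52370071e-04, -9.22401962e-04]), 'contact_force': array([-0.21734285,  0.97347096, -0.37409762]), 'finger_gap': 0.08517573091055976}
scene [[438.00999068   0.         303.37887942]
 [  0.         438.00999068 198.38813461]
 [  0.           0.           1.        ]] [[-0.42806092  0.90373192 -0.00569823  0.21835605]
 [ 0.78091441  0.36669891 -0.50567242 -0.42286185]
 [-0.45490277 -0.22090843 -0.86270675  1.33997736]
 [ 0.          0.          0.          1.        ]]
top [[378.84696155   0.         318.40988879]
 [  0.         378.84696155 197.38427008]
 [  0.           0.           1.        ]] [[ 1.77712873e-03 -9.99923444e-01 -1.22453605e-02  4.14402236e-02]
 [-9.96826350e-01 -7.96785707e-04 -7.96027228e-02  6.04005650e-01]
 [ 7.95868717e-02  1.23479623e-02 -9.96751452e-01  9.35455500e-01]
 [ 0.00000000e+00  0.00000000e+00  0.00000000e+00  1.00000000e+00]]
```

View pics/scene0.png

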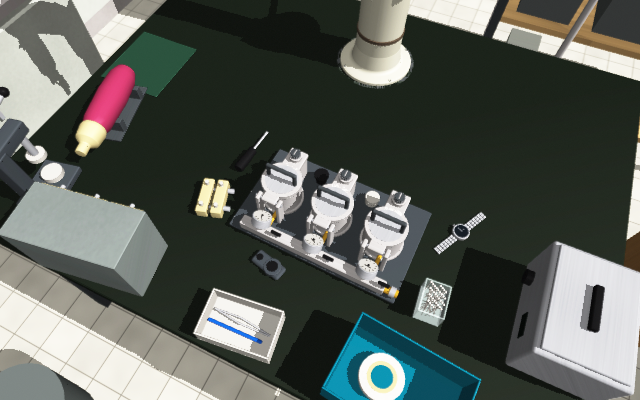

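View pics/top0.png

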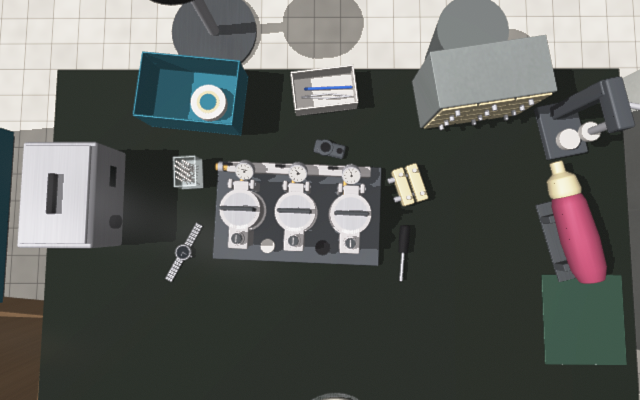

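The top view shows the tester with bolts near (238,239), (293,240), (350,243) and handle bars near (239,210), (295,211), (350,213). I'll zoom in to measure them.

Run:
```python
import cv2
a=cv2.imread('pics/top0.png')[150:275,205:395]
cv2.imwrite('pics/top0z.png',cv2.resize(a,None,fx=4,fy=4,interpolation=cv2.INTER_CUBIC))
a=cv2.imread('pics/scene0.png')[140:310,225:440]
cv2.imwrite('pics/scene0z.png',cv2.resize(a,None,fx=3.5,fy=3.5,interpolation=cv2.INTER_CUBIC))
```

```text
(no output)
```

View pics/top0z.png

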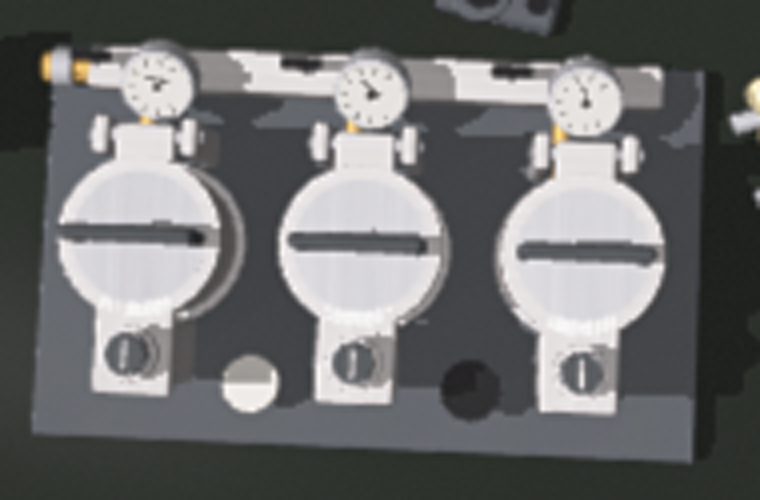

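View pics/scene0z.png

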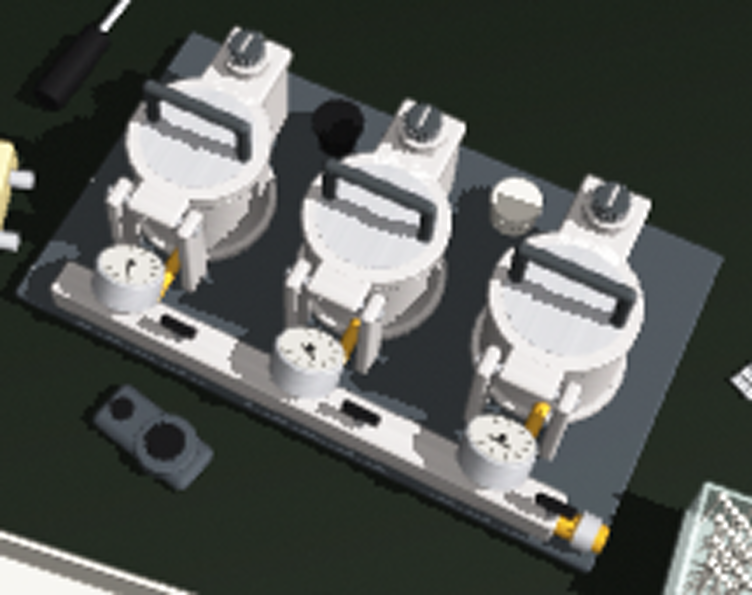

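Zoomed: the bolt heads sit at (126,352), (354,362), (582,373) in the 4x top crop, and at (610,203), (422,122), (248,49) in the 3.5x scene crop. The bars are clear in both. Next I'll cast rays.

```bash
cat > h.py <<'E'
import numpy as np
def ray(c,p):
    V=c['view'];R=V[:3,:3];o=-R.T@V[:3,3]
    d=R.T@np.linalg.solve(c['K'],[p[0],p[1],1.]);return o,d
def onz(c,p,z):
    o,d=ray(c,p);return o+d*(z-o[2])/d[2]
E
python3 - <<'E'
from station import r
from h import *
T=r.capture('top');S=r.capture('scene')
t=lambda x,y:(205+(x-1.5)/4,150+(y-1.5)/4)
s=lambda x,y:(225+(x-1.25)/3.5,140+(y-1.25)/3.5)
np.set_printoptions(precision=4,suppress=True)
for n,a,b in(('L',(126,352),(610,203)),('M',(354,362),(422,122)),('R',(582,373),(248,49))):
    print('bolt',n,onz(T,t(*a),.117),onz(S,s(*b),.117))
for n,a,b in(('L',(131,234),(573,270)),('M',(358,242),(380,188)),('R',(588,252),(197,106))):
    print('bar',n,onz(T,t(*a),.133),onz(S,s(*b),.133))
# orientation from base plate front edge
print(onz(T,t(32,432),.016),onz(T,t(694,461),.016),onz(T,t(704,72),.016))
print(r.state()['t'])
E
```

```text
bolt L [0.5046 0.2281 0.117 ] [0.507  0.2304 0.117 ]
bolt M [0.4992 0.0983 0.117 ] [0.5008 0.1009 0.117 ]
bolt R [ 0.4933 -0.0309  0.117 ] [ 0.4962 -0.0261  0.117 ]
bar L [0.5709 0.2229 0.133 ] [0.5707 0.2261 0.133 ]
bar M [0.5666 0.0953 0.133 ] [0.5672 0.0991 0.133 ]
bar R [ 0.5611 -0.0335  0.133 ] [ 0.5607 -0.0306  0.133 ]
[0.4514 0.3099 0.016 ] [ 0.4345 -0.1082  0.016 ] [ 0.6814 -0.1172  0.016 ]
0.2
```

```bash
cat >> h.py <<'E'
from scipy.spatial.transform import Rotation as Ro
np.set_printoptions(precision=4,suppress=True)
def plan(s,pos,yaw=87.5,Rt=None):
    "print dp (mm) and angular (deg) from the measured pose to a target"
    R0=Ro.from_quat(s['eef_rot'])
    if Rt is None: Rt=Ro.from_euler('z',yaw,degrees=True)*Ro.from_euler('x',180,degrees=True)
    print('t',s['t'],'pos',s['position'],'F',s['contact_force'],'gap',s['finger_gap'])
    print('dp',R0.inv().apply(np.array(pos)-s['position'])*1000,'ang',(R0.inv()*Rt).as_rotvec(degrees=True))
E
python3 - <<'E'
from station import r
from h import *
plan(r.state(),[.495,-.0285,.2])
E
```

```text
t 0.2 pos [ 0.2366 -0.605   0.2447] F [ 0.3084 -0.3377 -0.8339] gap 0.08552407835744155
dp [ 450.6435 -442.7487   45.2058] ang [ -0.0576  -0.0426 -66.143 ]
```

send_rows --angular '[[0, 0, -8], [0, 0, -16], [0, 0, -24], [0, 0, -32], [0, 0, -40], [0, 0, -48], [0, 0, -56], [0, 0, -66]]' --dp '[[35, -34, 0], [70, -68, 0], [105, -102, 0], [140, -136, 0], [175, -170, 0], [210, -204, 0], [245, -238, 0], [280, -272, 0]]' --gripper '[0, 0, 0, 0, 0, 0, 0, 0]'

```text
t: 1.2
position: [0.3989, -0.2486, 0.2454]
eef_rot: [0.721, 0.693, -0.0, 0.0]
contact_force: [0.4, -0.5, 0.8]
finger_gap: -0.0007
```

Run:
```python
from station import r
from h import *
plan(r.state(),[.495,-.0285,.165])
```

```text
t 1.2 pos [ 0.3989 -0.2486  0.2454] F [ 0.3748 -0.4837  0.8019] gap -0.000669443426611606
dp [223.8912  87.0501  80.3153] ang [0.0098 0.0353 0.1592]
```

send_rows --angular '[[0, 0, 0], [0, 0, 0], [0, 0, 0], [0, 0, 0], [0, 0, 0], [0, 0, 0], [0, 0, 0], [0, 0, 0]]' --dp '[[45, 17, 0], [90, 35, 10], [135, 52, 25], [180, 70, 40], [224, 87, 60], [224, 87, 80], [224, 87, 80], [224, 87, 80]]' --gripper '[0, 0, 0, 0, 0, 0, 0, 0]'

```text
t: 2.2
position: [0.4955, -0.0317, 0.1656]
eef_rot: [0.724, 0.69, -0.0, 0.0]
contact_force: [0.9, 0.3, -0.3]
finger_gap: 0.0002
```

Run:
```python
from station import r
from h import *
import cv2
plan(r.state(),[.495,-.0285,.135])
for n in ('wrist','scene'):
    c=r.capture(n)
    a=c['image'][:,:,::-1]
    if n=='scene': a=cv2.resize(a[120:310,225:440],None,fx=3.5,fy=3.5)[:600]
    cv2.imwrite(f'pics/{n}1.png',a)
```

```text
t 2.2 pos [ 0.4955 -0.0317  0.1656] F [ 0.8772  0.3163 -0.3452] gap 0.00019071337156070784
dp [ 3.169  -0.6972 30.565 ] ang [-0.0084  0.037  -0.2532]
```

View pics/wrist1.png

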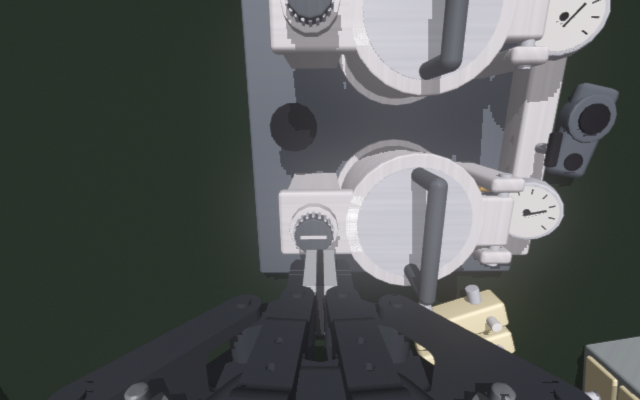

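View pics/scene1.png

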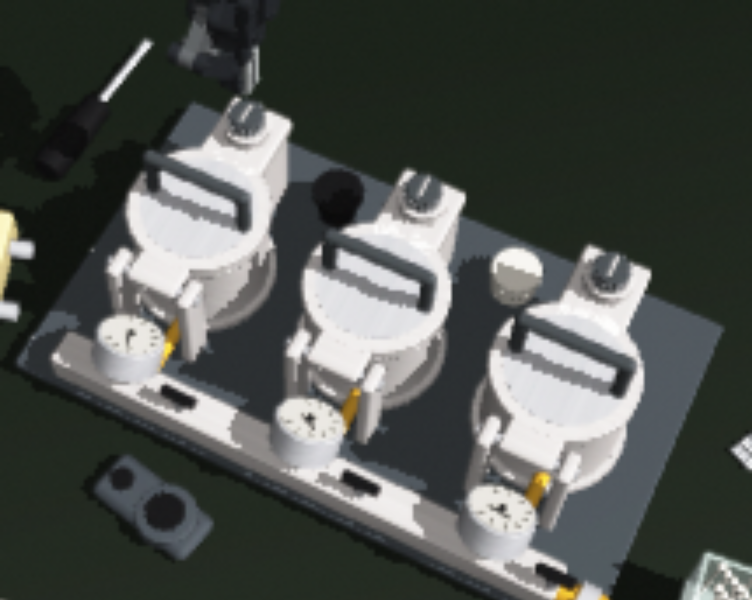

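The wrist view has the right bolt at (315,235), just ahead of the shut fingertips (320,255), so they line up. Now I'll lower in small steps.

send_rows --angular '[[0, 0, 0], [0, 0, 0], [0, 0, 0], [0, 0, 0], [0, 0, 0], [0, 0, 0], [0, 0, 0], [0, 0, 0]]' --dp '[[3, 0, 10], [3, 0, 20], [3, 0, 26], [3, 0, 29], [3, 0, 31], [3, 0, 32], [3, 0, 33], [3, 0, 33]]' --gripper '[0, 0, 0, 0, 0, 0, 0, 0]'

```text
t: 3.3
position: [0.4959, -0.0273, 0.1324]
eef_rot: [0.723, 0.691, 0.0, 0.0]
contact_force: [-0.2, 0.0, -0.5]
finger_gap: 0.0004
```

Run:
```python
from station import r
from h import *
import cv2
plan(r.state(),[.495,-.0285,.131])
c=r.capture('wrist')
print(onz(c,(315,235),.117))
cv2.imwrite(f'pics/wrist2.png',c['image'][:,:,::-1])
```

```text
t 3.3 pos [ 0.4959 -0.0273  0.1324] F [-0.1991  0.0324 -0.4817] gap 0.00044554942727509963
dp [-1.2364 -0.8159  1.3786] ang [ 0.0091  0.0041 -0.139 ]
[ 0.4951 -0.011   0.117 ]
```

View pics/wrist2.png

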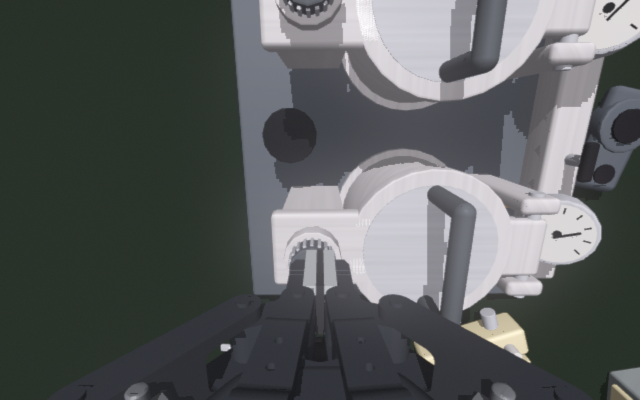

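The shut fingers are now over the head, about (317,260), and not yet touching. Tapping in 1 mm steps.

send_rows --angular '[[0, 0, 0], [0, 0, 0], [0, 0, 0], [0, 0, 0], [0, 0, 0], [0, 0, 0], [0, 0, 0], [0, 0, 0]]' --dp '[[0, 0, 0.5], [0, 0, 1], [0, 0, 1.5], [0, 0, 2], [0, 0, 2.5], [0, 0, 3], [0, 0, 3], [0, 0, 3]]' --gripper '[0, 0, 0, 0, 0, 0, 0, 0]'

```text
t: 4.35
position: [0.496, -0.0273, 0.1307]
eef_rot: [0.723, 0.691, -0.0, 0.001]
contact_force: [-5.3, -0.7, 16.0]
finger_gap: -0.0004
```

Pushed with 16 N, the right bolt didn't sink (contact at z≈0.131), so it's tight. On to the middle one.

send_rows --angular '[[0, 0, 0], [0, 0, 0], [0, 0, 0], [0, 0, 0], [0, 0, 0], [0, 0, 0], [0, 0, 0], [0, 0, 0]]' --dp '[[0, 0, -15], [40, 0, -20], [85, 0, -20], [129, 0, -20], [129, 0, -12], [129, 0, -6], [129, 0, -4], [129, 0, -3]]' --gripper '[0, 0, 0, 0, 0, 0, 0, 0]'

```text
t: 5.35
position: [0.5018, 0.1003, 0.1321]
eef_rot: [0.724, 0.69, -0.0, 0.0]
contact_force: [0.4, 0.8, -0.3]
finger_gap: -0.0
```

send_rows --angular '[[0, 0, 0], [0, 0, 0], [0, 0, 0], [0, 0, 0], [0, 0, 0], [0, 0, 0], [0, 0, 0], [0, 0, 0]]' --dp '[[0, 0, 0.5], [0, 0, 1], [0, 0, 1.5], [0, 0, 2], [0, 0, 2.5], [0, 0, 3], [0, 0, 3], [0, 0, 3]]' --gripper '[0, 0, 0, 0, 0, 0, 0, 0]'

```text
t: 6.35
position: [0.502, 0.1015, 0.1307]
eef_rot: [0.723, 0.691, -0.0, 0.001]
contact_force: [-4.8, -1.6, 14.1]
finger_gap: 0.0002
```

Run:
```python
from station import r
from h import *
import cv2
plan(r.state(),[.500,.0995,.131])
c=r.capture('wrist')
cv2.imwrite(f'pics/wrist3.png',c['image'][:,:,::-1])
```

```text
t 6.35 pos [0.502  0.1015 0.1307] F [-4.8231 -1.5963 14.0751] gap 0.00015914874380582004
dp [-2.1146 -1.9252 -0.3003] ang [ 0.047   0.0821 -0.1336]
```

View pics/wrist3.png

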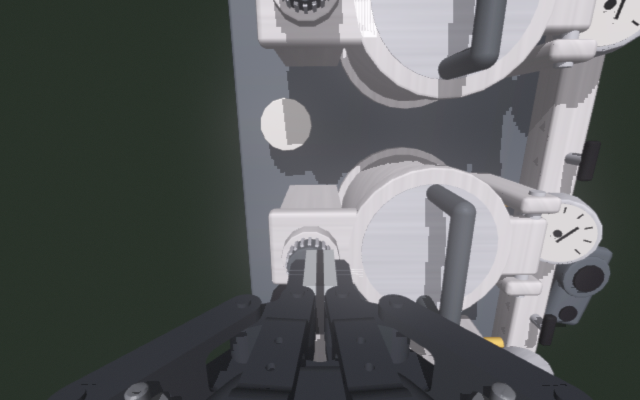

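The middle bolt is rigid too, at 14 N. Left next: approach first, then push slowly.

send_rows --angular '[[0, 0, 0], [0, 0, 0], [0, 0, 0], [0, 0, 0], [0, 0, 0], [0, 0, 0], [0, 0, 0], [0, 0, 0]]' --dp '[[0, -1, -15], [40, -1, -20], [85, -1, -20], [129, -1, -20], [129, -1, -12], [129, -1, -6], [129, -1, -4], [129, -1, -3]]' --gripper '[0, 0, 0, 0, 0, 0, 0, 0]'

```text
t: 7.4
position: [0.507, 0.2291, 0.1321]
eef_rot: [0.724, 0.69, -0.0, 0.0]
contact_force: [0.1, -0.2, 0.2]
finger_gap: 0.0003
```

send_rows --angular '[[0, 0, 0], [0, 0, 0], [0, 0, 0], [0, 0, 0], [0, 0, 0], [0, 0, 0], [0, 0, 0], [0, 0, 0]]' --dp '[[0, 0, 0.5], [0, 0, 1], [0, 0, 1.5], [0, 0, 2], [0, 0, 2.5], [0, 0, 3], [0, 0, 3], [0, 0, 3]]' --gripper '[0, 0, 0, 0, 0, 0, 0, 0]'

```text
t: 8.4
position: [0.5066, 0.2307, 0.1293]
eef_rot: [0.723, 0.691, 0.0, -0.0]
contact_force: [-0.5, -0.3, 1.3]
finger_gap: -0.0002
```

It's giving at 1.3 N, so I'll carry on to the stop.

send_rows --angular '[[0, 0, 0], [0, 0, 0], [0, 0, 0], [0, 0, 0], [0, 0, 0], [0, 0, 0], [0, 0, 0], [0, 0, 0]]' --dp '[[0, 0, 1], [0, 0, 2], [0, 0, 3], [0, 0, 4], [0, 0, 5], [0, 0, 5.5], [0, 0, 5.5], [0, 0, 5.5]]' --gripper '[0, 0, 0, 0, 0, 0, 0, 0]'

```text
t: 9.4
position: [0.5067, 0.2307, 0.125]
eef_rot: [0.723, 0.691, 0.0, 0.0]
contact_force: [-3.2, -1.2, 11.1]
finger_gap: -0.0004
```

The left bolt sank 6 mm to its stop, so it's the loose one. Next I'll rise and go over the left handle with the jaws half open.

Run:
```python
from station import r
from h import *
plan(r.state(),[.571,.2245,.175])
```

```text
t 9.4 pos [0.5067 0.2307 0.125 ] F [-3.2283 -1.1844 11.107 ] gap -0.00036833905156902414
dp [ -3.279   64.5058 -49.9815] ang [ 0.0402  0.0338 -0.1298]
```

send_rows --angular '[[0, 0, 0], [0, 0, 0], [0, 0, 0], [0, 0, 0], [0, 0, 0], [0, 0, 0], [0, 0, 0], [0, 0, 0]]' --dp '[[0, 0, -20], [0, 0, -51], [-1, 20, -51], [-3, 45, -51], [-3, 64, -51], [-3, 64, -51], [-3, 64, -51], [-3, 64, -51]]' --gripper '[0, 0, 0.45, 0.45, 0.45, 0.45, 0.45, 0.45]' --squeeze 40

```text
t: 10.4
position: [0.5695, 0.2249, 0.175]
eef_rot: [0.723, 0.691, -0.0, -0.0]
contact_force: [0.0, -0.5, -0.7]
finger_gap: 0.0382
```

Run:
```python
from station import r
from h import *
import cv2
plan(r.state(),[.571,.2245,.125])
c=r.capture('wrist')
cv2.imwrite(f'pics/wrist4.png',c['image'][:,:,::-1])
c=r.capture('scene')
a=cv2.resize(c['image'][110:310,305:505,::-1],None,fx=3,fy=3)
cv2.imwrite('pics/scene4.png',a)
```

```text
t 10.4 pos [0.5695 0.2249 0.175 ] F [ 0.0387 -0.4505 -0.7014] gap 0.03822308630970539
dp [-0.318   1.5104 50.0049] ang [-0.0198  0.0103 -0.0718]
```

View pics/wrist4.png

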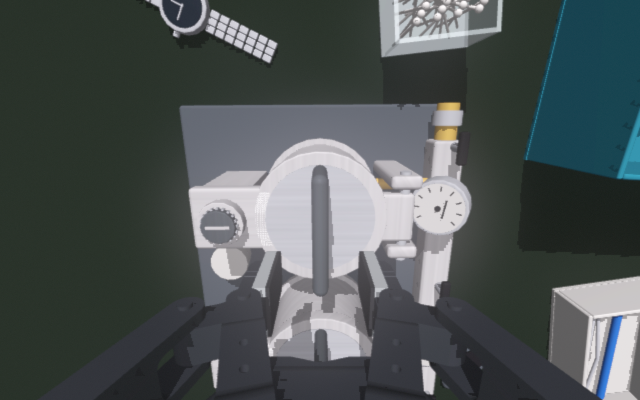

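View pics/scene4.png

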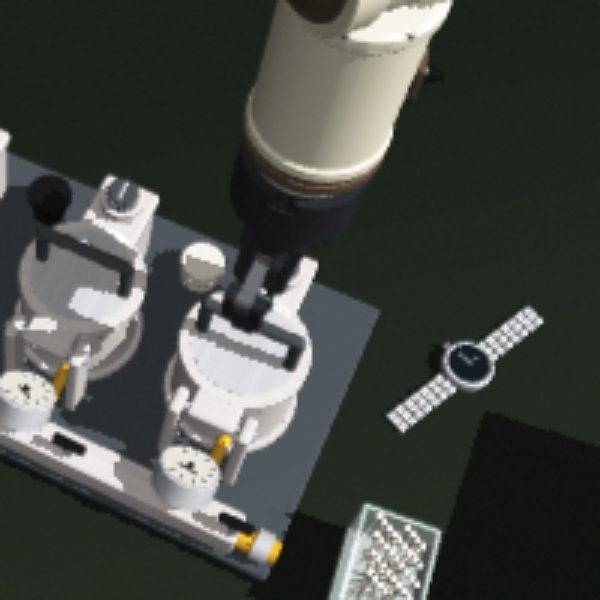

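In the wrist view the bar sits centred at column 320 between the fingers (268 and 372) and parallel to the pads. I'll check the centring along the bar.

Run:
```python
from station import r
from h import *
c=r.capture('wrist')
for p in ((320,168),(320,293),(320,230)): print(onz(c,p,.133))
```

```text
[0.5728 0.2699 0.133 ]
[0.5694 0.1917 0.133 ]
[0.5712 0.2335 0.133 ]
```

send_rows --angular '[[0, 0, 0], [0, 0, 0], [0, 0, 0], [0, 0, 0], [0, 0, 0], [0, 0, 0], [0, 0, 0], [0, 0, 0]]' --dp '[[3, 1, 12], [3, 1, 24], [3, 1, 36], [3, 1, 44], [3, 1, 50], [3, 1, 50], [3, 1, 50], [3, 1, 50]]' --gripper '[0.45, 0.45, 0.45, 0.45, 0.45, 0.45, 0.45, 0.45]'

```text
t: 11.55
position: [0.572, 0.2276, 0.1253]
eef_rot: [0.723, 0.691, 0.0, 0.0]
contact_force: [-0.3, 0.1, 0.8]
finger_gap: 0.0383
```

send_rows --angular '[[0, 0, 0], [0, 0, 0], [0, 0, 0], [0, 0, 0], [0, 0, 0], [0, 0, 0], [0, 0, 0], [0, 0, 0]]' --dp '[[0, 0, 0], [0, 0, 0], [0, 0, 0], [0, 0, 0], [0, 0, 0], [0, 0, 0], [0, 0, 0], [0, 0, 0]]' --gripper '[0.3, 0.2, 0.1, 0, 0, 0, 0, 0]' --squeeze 40

```text
t: 12.55
position: [0.5699, 0.2276, 0.1248]
eef_rot: [0.723, 0.691, -0.001, -0.001]
contact_force: [-4.9, -0.9, 5.0]
finger_gap: 0.0085
```

Run:
```python
from station import r
from h import *
import cv2
s=r.state();print(s['contact_force'],s['qpos'])
c=r.capture('wrist')
cv2.imwrite(f'pics/wrist5.png',c['image'][:,:,::-1])
# path in tool axes, tool x=+y, tool y=+x tester, z down; handle circle about hinge
for th in range(0,46,3):
    a=np.arctan2(41,60)+np.radians(th); R=np.hypot(41,60)
    print(th,'y',round(60-R*np.cos(a),1),'z',round(-(R*np.sin(a)-41),1))
```

```text
[-4.8828 -0.8763  5.0405] [ 0.1329  0.6756 -0.7742  1.7299  0.5568  0.9729 -0.9026]
0 y 0.0 z -0.0
3 y 2.2 z -3.1
6 y 4.6 z -6.0
9 y 7.2 z -8.9
12 y 9.8 z -11.6
15 y 12.7 z -14.1
18 y 15.6 z -16.5
21 y 18.7 z -18.8
24 y 21.9 z -20.9
27 y 25.2 z -22.8
30 y 28.5 z -24.5
33 y 32.0 z -26.1
36 y 35.6 z -27.4
39 y 39.2 z -28.6
42 y 42.8 z -29.6
45 y 46.6 z -30.4
```

View pics/wrist5.png

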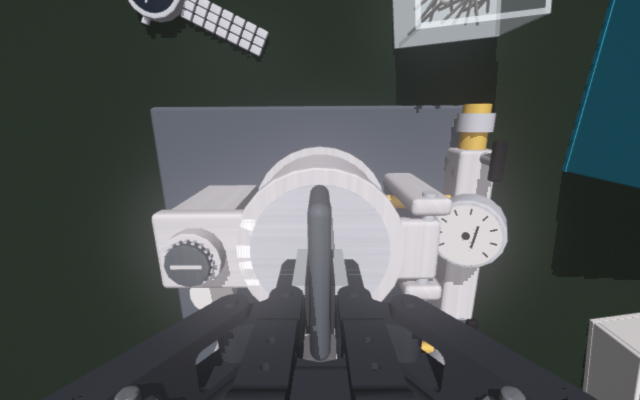

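The bar is gripped between the pads at (320,290), gap 8.5 mm, and sits about 2 mm in front of where I'd put it. I'll lift along the hinge arc, tilting half as much as the lid.

send_rows --angular '[[1.5, 0, 0], [3, 0, 0], [4.5, 0, 0], [6, 0, 0], [7.5, 0, 0], [9, 0, 0], [10.5, 0, 0], [12, 0, 0]]' --dp '[[0, 0, -3], [2.5, 0, -6], [2.5, 0, -9], [2.5, 0, -11.5], [2.5, 0, -14], [2.5, 0, -16.5], [2.5, 0, -19], [2.5, 0, -21]]' --gripper '[0, 0, 0, 0, 0, 0, 0, 0]'

```text
t: 13.6
position: [0.5816, 0.2269, 0.1407]
eef_rot: [0.722, 0.685, -0.066, -0.072]
contact_force: [31.6, 7.6, -47.1]
finger_gap: 0.0081
```

I made a mistake in that call: I put the lateral shift on tool x rather than y, so the arm pulled mostly straight up and the force rose to 57 N, still under the limits. I'll put the y shift in now to relieve it.

send_rows --angular '[[0, 0, 0], [0, 0, 0], [0, 0, 0], [0, 0, 0], [0, 0, 0], [0, 0, 0], [0, 0, 0], [0, 0, 0]]' --dp '[[-0.5, 4, -1], [-1, 8, -2], [-1.5, 12, -2.5], [-2, 16, -3.5], [-2.5, 19, -4], [-2.5, 19, -4], [-2.5, 19, -4], [-2.5, 19, -4]]' --gripper '[0, 0, 0, 0, 0, 0, 0, 0]'

```text
t: 14.6
position: [0.5896, 0.2267, 0.1463]
eef_rot: [0.719, 0.687, -0.073, -0.076]
contact_force: [-5.3, -1.2, -4.2]
finger_gap: 0.0084
```

Run:
```python
from station import r
from h import *
import cv2
s=r.state();R=Ro.from_quat(s['eef_rot'])
g=s['position']-.005*R.as_matrix()[:,2]
print(s['contact_force'],'grasp',g, 'tilt',np.degrees(np.arccos(-R.as_matrix()[2,2])))
c=r.capture('wrist')
cv2.imwrite(f'pics/wrist6.png',c['image'][:,:,::-1])
c=r.capture('scene')
cv2.imwrite('pics/scene6.png',cv2.resize(c['image'][110:310,305:505,::-1],None,fx=3,fy=3))
```

```text
[-5.2782 -1.1678 -4.2223] grasp [0.5906 0.2266 0.1512] tilt 12.150561013822161
```

View pics/wrist6.png

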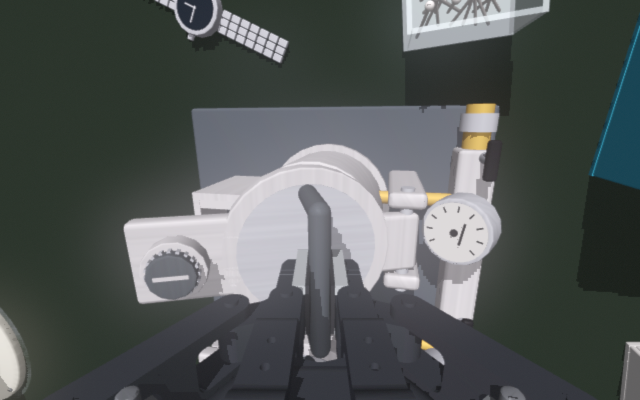

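View pics/scene6.png

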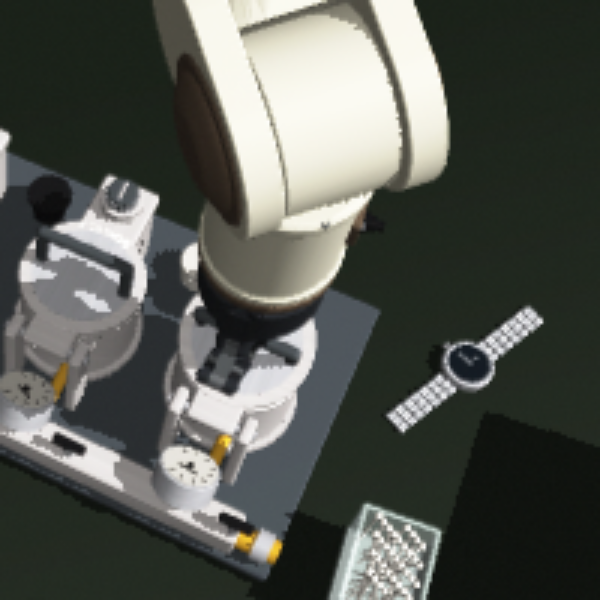

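The lid is open about 24°, with small forces and a firm grip. Continuing along the arc to about 47°.

send_rows --angular '[[1.5, 0, 0], [3, 0, 0], [4.5, 0, 0], [6, 0, 0], [7.5, 0, 0], [9, 0, 0], [10.5, 0, 0], [12, 0, 0]]' --dp '[[0, 2.8, -2.5], [0, 5.5, -5], [0, 8.5, -7.2], [0, 11.7, -9.2], [0, 15, -11], [0, 18, -13], [0, 21.5, -14.5], [0, 25, -16]]' --gripper '[0, 0, 0, 0, 0, 0, 0, 0]'

```text
t: 15.7
position: [0.6179, 0.2256, 0.1583]
eef_rot: [0.707, 0.676, -0.145, -0.151]
contact_force: [-6.2, -1.6, -0.1]
finger_gap: 0.0081
```

send_rows --angular '[[0, 0, 0], [0, 0, 0], [0, 0, 0], [0, 0, 0], [0, 0, 0], [0, 0, 0], [0, 0, 0], [0, 0, 0]]' --dp '[[0, 0, 0], [0, 0, 0], [0, 0, 0], [0, 0, 0], [0, 0, 0], [0, 0, 0], [0, 0, 0], [0, 0, 0]]' --gripper '[0, 0, 0, 0, 0, 0, 0, 0]'

```text
t: 16.7
position: [0.6182, 0.2256, 0.1583]
eef_rot: [0.707, 0.676, -0.144, -0.151]
contact_force: [-5.0, -0.5, 0.8]
finger_gap: 0.0081
```

Run:
```python
from station import r
from h import *
import cv2
s=r.state();R=Ro.from_quat(s['eef_rot'])
g=s['position']-.005*R.as_matrix()[:,2]
print(s['t'],s['contact_force'],s['finger_gap'],'grasp',g, 'qd',np.abs(s['qd']).max())
d=g-[.5695,.2276,.130]; x=d[0]*.999-d[1]*.043
print('lid deg',np.degrees(np.arctan2(.041+d[2],.060-x)-np.arctan2(41,60)),'radius',np.hypot(.041+d[2],.060-x))
c=r.capture('wrist')
cv2.imwrite(f'pics/wrist7.png',c['image'][:,:,::-1])
c=r.capture('scene')
cv2.imwrite('pics/scene7.png',cv2.resize(c['image'][110:310,225:485,::-1],None,fx=3,fy=3))
```

```text
16.7 [-4.9664 -0.4711  0.788 ] 0.00812826126022818 grasp [0.6203 0.2255 0.1629] qd 0.001882688224116475
lid deg 48.573054855735585 radius 0.07444122402900268
```

View pics/wrist7.png

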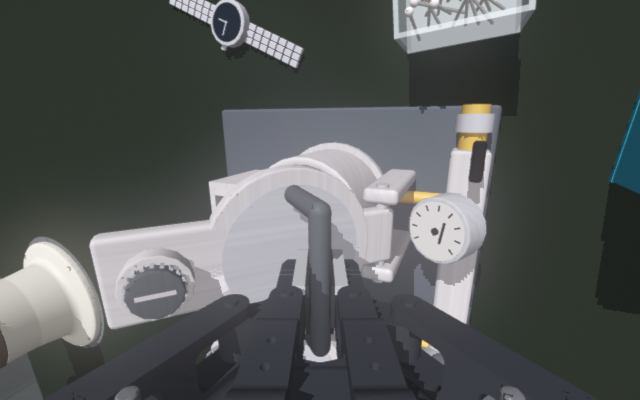

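View pics/scene7.png

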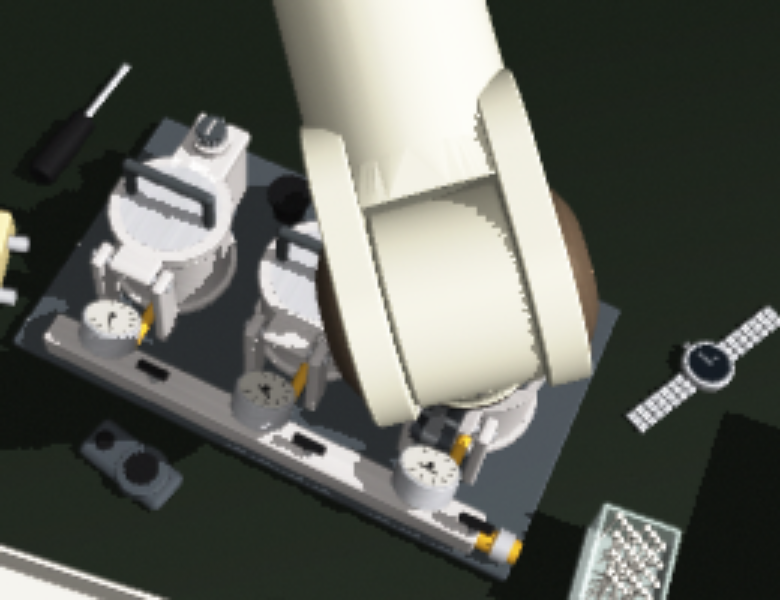

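The wrist view shows the left lid tilted up with its bar still between the pads, near (320,300). The lid is about 48° open and at rest, the other two are shut, and the bystanders in view are in place, so I'm handing in.

Run:
```python
from station import r
print(r.finish_job())
```

```text
the job is handed in; nothing more can be done
None
```

I found the loose bolt on the left chamber, lifted that lid to about 48° by its bar handle, and handed the job in still holding it.

- **Finding the bolt:** the right and middle bolts held rigid at 16 N and 14 N. The left one gave way at about 1 N, sank 6 mm to its stop and stayed down.
- **Last checks:** the lid was at rest at t = 16.7 s, with the fingers stopped on the bar (8 mm gap, 40 N grip). The 48° comes from the gripper's position on the hinge arc, and it fits the arc's radius (74 mm against 73 mm). The other two lids looked shut. The objects I could see were in place, but the arm hid the grease pot in the last picture.
- **What went wrong:** in the first lifting call I put the sideways shift on the wrong tool axis, so the arm pulled mostly straight up. The reading at the end of that call was about 57 N, below the 120 N wrist limit. I corrected it in the next call, and the reading fell to about 7 N.
- **Smaller disagreement:** the cameras differed by 2–5 mm on where the bolts and handles were along the row. The bar also sat about 2 mm from where I expected. Neither affected the grasp.

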